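Hang two rinsed beakers on the draining pegs

ROBOT

A 6-joint arm with a two-finger parallel gripper is mounted at the origin on the work surface. World frame = base frame: x ahead of the robot, y to its left, z up, the work surface at z = 0. Lengths are in m, angles in degrees, forces in N, time in s.
With the tool pointing down it reaches from about 0.4 to 0.825 m from the base axis. Payload 7 kg.
Tool frame: the origin (TCP) lies between the finger pads; the fingertips stand ctrl.nose_length ahead of it and the grasp point (between the pads) lies 2 mm behind it (ctrl.nose_length is the distance from the TCP to the fingertips, in m); z points along the fingers, y is the line along which they close (so a half turn about z gives the same grasp; the last joint's range is limited). The gripper opens to 88 mm and grips with 3 to 60 N. Pads are 19 mm wide; open, the fingers measure 130 mm over their backs; the gripper's body (78 mm by 193 mm) begins 47 mm behind the grasp point.
Start: joints at [93.283, 20.546, 0.682, 0, -70.136, -16.507], TCP at [0.154, 0.657, 0.244] pointing down, gripper open.
Joint ranges: [-176.03, 176.03], [-82.01, 121.73], [-58.28, 71.71], [-173.87, 95.51], [-174.79, -0.11], [-173.66, 173.66]. Speed limits (degrees/s): [136.94, 136.94, 172.46, 180, 180, 180].

INTERFACE

Orientations are given as [roll, pitch, yaw] about the fixed x, y, z axes, in that order (R = Rz(yaw) Ry(pitch) Rx(roll)).
In Python, from plant import ctrl gives the robot as it stands.
- The arm moves only by the tool apply_moves, never from a script. Its argument "commands" is a list of rows, each a list of 3 entries, a list of its own where there are three numbers: the shift along the world's x, y, z in cm, then the turn about the world's z in rad, then the closure, from 0 (fully open) to 1 (shut). In form: [[[x, y, z], turn, jaw], ...]. A call has 1 to 20 rows; each row is the pose to reach, as a shift and turn from the pose commanded when the call began; what a row does not reach only later rows make up. A row lasts 1/12 s, in which the tool goes at most 41.7 mm and 7.16 degrees, less where a joint would pass 70% of its speed; a pose out of reach is approached as far as the arm can. A call with a gripper value outside its range is refused whole. The fingers move at their own pace and stop on an object; the grip force is fixed at half the most. Time passes only in rows, so rows that repeat a pose let the fingers close. It gives the time, the measured TCP pose, the force, the opening and the grip force at its end, in the units of the state.
- ctrl.get_obs(): the state, without advancing time (a new reading comes with each control period).
- ctrl.snapshot(name): name is "side" or "top" or "wrist"; returns a dict with "img" (420x560x3 uint8, red, green, blue), "fx", "fy", "cx", "cy" (pixels), "T" (4x4, takes a point from camera to world coordinates). Camera axes: x right, y up, looking along -z (the intrinsics and any distortion apply to the point x, -y, -z); pixel columns grow to the right and rows downward; lengths in m; the calibration is good to about 2 mm. A picture is of the moment at which its call begins. There is no depth.
- ctrl.close_job(): hands the job in; it is judged then, once.
Trained networks look in a picture, given as the dict that the camera call returned (one of the last four; its "shot" number tells which), for a name from the list of things; names that differ only in an ending like _2 or _b are one class to them, and where a whole thing is asked for, a point or a joint stands for the part that bears it (a point fixed in the world has none). Each returns a list of dicts, best first, with "score" (0 to 1); they miss things now and then, are a little off and sometimes report something else, mostly with a low value. They report only what shows in the picture. A call takes as long as a camera call. They do not tell look-alikes from the thing itself.
- ctrl.search_frame(picture, target): "at" ([column, row] in pixels, amid what is visible of it).
- ctrl.spot_point(picture, target): "at" ([column, row] in pixels: a listed point, or the origin of a listed thing).
The state is a dict: "clock": time; "joint_pos": joint angles; "qvel": joint speeds; "tau": joint torques, N m; "tool_pos": TCP position; "orientation": TCP orientation; "force": force on the tool from outside, world axes, zero at the start; "moment": the same for the moment, N m; "opening": finger opening in m; "gripper_force": force on a finger pad.
Only numpy, scipy, OpenCV 4.12 (cv2) and the standard library are available. Lean on these libraries where they do the work, as an engineer would, in place of code of your own. Each camera call takes 0.05 s, during which the arm holds its last target. There are 200 camera calls.

TASK

Hang the two rinsed steel beakers mouth-down on the slanting pegs of the draining rack: the tall beaker on the long peg and the short beaker on the short peg, each pushed fully home so that its closed end rests on the peg's tip. Leave the other things on the counter where they are.

Things in the scene. Friction and masses are not known exactly. Their poses are not given: they have to be found in the camera images.
- tall_beaker_center (a point): Tall steel beaker, loose: plain open cylinder 130 mm long, 58 mm outside, 52 mm inside (wall 3 mm, closed end 4 mm). This point: its centre, on the axis half-way along. x runs from mouth to closed end (mouth 65 mm along -x, inner face of closed end 61 mm along +x). Starts lying level, centre 42 mm above the table, mouth roughly towards the robot.
- short_beaker_center (a point): Short steel beaker, loose: plain open cylinder 85 mm long, 58 mm outside, 52 mm inside (wall 3 mm, closed end 4 mm). This point: its centre, on the axis half-way along. x runs from mouth to closed end (mouth 42.5 mm along -x, inner face of closed end 38.5 mm along +x). Starts lying level, centre 42 mm above the table, mouth roughly towards the robot.
- tall_beaker_floor (a point): Tall beaker: centre of the inner face of its closed end; axes as its centre.
- short_beaker_floor (a point): Short beaker: centre of the inner face of its closed end; axes as its centre.
- long_peg_tip (a point): Long peg, fixed: white rod, 22 mm diameter, 148 mm long, rising 35 deg above level and leaning away from the robot (roughly +x). This point: centre of its free upper end; x runs along the peg, up and outward; y is level; z square to the peg, upward. Root 148 mm back along -x, 132 mm above the table, at the rack's rail.
- short_peg_tip (a point): Short peg, fixed: white rod, 22 mm diameter, 103 mm long, rising 35 deg above level and leaning away from the robot (roughly +x). This point: centre of its free upper end; x runs along the peg, up and outward; y is level; z square to the peg, upward. Root 103 mm back along -x, 132 mm above the table, at the rack's rail.
- drainer: Dark rubber ribbed drainer, fixed, 190 x 220 mm, 8 mm thick; origin at the centre of its underside. Ribs along its x, 10 mm high and 6 mm wide, 20 mm either side of the two rest lines at y = -60 and +60 mm, on which the beakers lie, either one left. Drainer and rack may swap sides.
- rack: Draining rack, fixed: drip pan 210 x 200 mm, 14 mm high (origin: centre of its underside), and on the robot's side, 75 mm along its -x, a rail along its y, 200 mm long, 30 mm thick, top at 145 mm. Two parallel pegs rise from it 120 mm apart; either may be the left one.
- tall_beaker: Tall beaker, same pose as its centre point; 0.10 to 0.20 kg.
- short_beaker: Short beaker, same pose as its centre point; 0.07 to 0.14 kg.
- brush: pastry brush lying flat between drainer and rack (bystander)
- bowl: steel mixing bowl, 150 mm wide, 65 high, standing beyond the middle of the working area (bystander)
- mug: white mug, 80 mm wide, 90 high, standing (bystander)
- oil: amber oil bottle, 70 mm wide, 200 high, standing (bystander)
- jar: glass jar, 80 mm wide, 110 high, standing (bystander)
- spatula: spatula lying flat (bystander)
- spoon: spoon lying flat (bystander)
Things that resemble listed ones, but are neither listed nor needed, are in the scene too. What is shaped like the tall_beaker but pink or red is not meant.

How it is judged:
By the outcome, as a careful person would: the job done as asked, in the order asked, and still so for the second after the job is handed in, with the robot touching nothing.
It also fails if it takes over 72 s, if anything falls off the work surface, if the arm or the gripper's body presses on something with over 40 N, if the wrist force passes 120 N, or if a joint passes its speed limit or range.

## Working session

There is one attempt and no reset: what is moved stays moved. The work goes in short steps, Python scripts to look and compute and a tool call to move; the robot and the scene stay as the last step left them, time stands still between calls to the robot, and variables do not carry over. Pictures are saved under pics/ and viewed, at most 13 in all, crops included, and the job is handed in when it is done.

Besides the shell and the picture viewer there is one more tool, called after ">>>" as a command line: name --argument value ..., lists and objects as JSON in quotes. apply_moves: Moves the arm, as the interface text tells. Its arguments: {"type":"object","properties":{"commands":{"type":"array"}},"required":["commands"]}

```bash
mkdir -p pics; ls; cat > h.py <<'E'
import numpy as np, cv2
from plant import ctrl
def ray(s,p):
    d=np.array([(p[0]-s['cx'])/s['fx'],-(p[1]-s['cy'])/s['fy'],-1.]); T=np.array(s['T']); d=T[:3,:3]@d
    return T[:3,3],d/np.linalg.norm(d)
def onz(s,p,z):
    o,d=ray(s,p); return o+d*(z-o[2])/d[2]
def proj(s,X):
    T=np.array(s['T']); c=T[:3,:3].T@(np.array(X)-T[:3,3]); return np.array([s['cx']+s['fx']*c[0]/-c[2], s['cy']-s['fy']*c[1]/-c[2]])
def save(s,n): cv2.imwrite('pics/%s.png'%n,s['img'][:,:,::-1])
E
python3 - <<'E'
from h import *
np.set_printoptions(precision=4,suppress=True)
print(ctrl.nose_length, ctrl.get_obs()['orientation'])
Z={'tall_beaker_center':.042,'short_beaker_center':.042,'tall_beaker_floor':.042,'short_beaker_floor':.042,'long_peg_tip':.132+.148*np.sin(np.radians(35)),'short_peg_tip':.132+.103*np.sin(np.radians(35)),'drainer':0,'rack':0}
for c in ['top','side']:
    s=ctrl.snapshot(c); save(s,c+'0'); print(c,{k:s[k] for k in s if k not in('img','T')},np.array(s['T'])[:3,3])
    for t in Z:
        for r in ctrl.spot_point(s,t)[:3]: print(t,round(r['score'],2),np.array(r['at']).round(1),onz(s,r['at'],Z[t]))
E
```

```text
pics
0.017 [179.9054  -0.0071 -13.2304]
top {'fx': 463.7678106177692, 'fy': 463.7678106177692, 'cx': 272.2696878852231, 'cy': 201.59130714765013, 'shot': 1} [ 0.3579 -0.0444  1.5579]
tall_beaker_center 0.73 [197.3 278.4] [0.2959 0.2163 0.042 ]
tall_beaker_center 0.65 [345.  222.6] [ 0.4873 -0.2598  0.042 ]
tall_beaker_center 0.61 [459.4 201.7] [ 0.5643 -0.6338  0.042 ]
short_beaker_center 0.81 [305.6 224.5] [ 0.4783 -0.1311  0.042 ]
short_beaker_center 0.38 [410.4 197.4] [ 0.5751 -0.474   0.042 ]
tall_beaker_floor 0.93 [217.2 292.5] [0.2527 0.1501 0.042 ]
tall_beaker_floor 0.74 [341.3 203.7] [ 0.5494 -0.2474  0.042 ]
tall_beaker_floor 0.74 [446.7 213.7] [ 0.5238 -0.5914  0.042 ]
short_beaker_floor 0.87 [304.5 211.6] [ 0.5206 -0.1269  0.042 ]
long_peg_tip 0.72 [208.3 179.9] [0.5894 0.1663 0.2169]
drainer 0.66 [320.9 224.6] [ 0.4824 -0.1849  0.    ]
rack 0.6 [202.6 210.1] [0.5227 0.2155 0.    ]
side {'fx': 412.60218857728694, 'fy': 412.60218857728694, 'cx': 279.40074021530575, 'cy': 211.0647933251208, 'shot': 2} [ 0.4106 -1.0243  1.3921]
tall_beaker_center 0.84 [267.5 271.2] [ 0.4786 -0.2517  0.042 ]
tall_beaker_center 0.72 [214.2 187.4] [0.2922 0.1884 0.042 ]
tall_beaker_center 0.68 [311.8 372.6] [ 0.58   -0.6346  0.042 ]
short_beaker_center 0.83 [264.4 243.9] [ 0.4794 -0.129   0.042 ]
tall_beaker_floor 0.94 [288.9 267.6] [ 0.5601 -0.2457  0.042 ]
tall_beaker_floor 0.91 [289.4 365.3] [ 0.5123 -0.6035  0.042 ]
tall_beaker_floor 0.68 [203.2 196.8] [0.2443 0.14   0.042 ]
short_beaker_floor 0.59 [274.4 240.6] [ 0.5201 -0.1181  0.042 ]
long_peg_tip 0.48 [279.6 157.5] [0.5733 0.1631 0.2169]
short_peg_tip 0.5 [265.4 140.2] [0.5294 0.2999 0.1911]
drainer 0.68 [270.9 261.4] [ 0.4986 -0.1857  0.    ]
rack 0.65 [267.2 183.8] [0.5268 0.2212 0.    ]
```

View pics/top0.png

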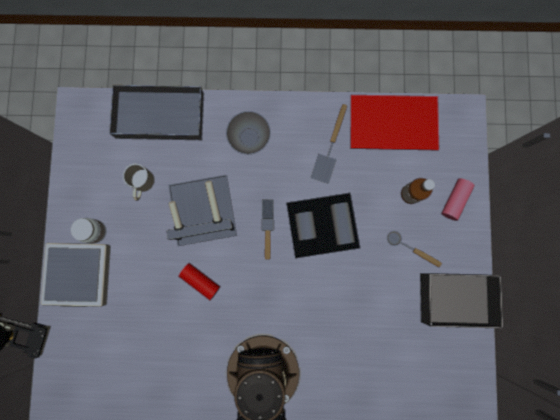

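View pics/side0.png

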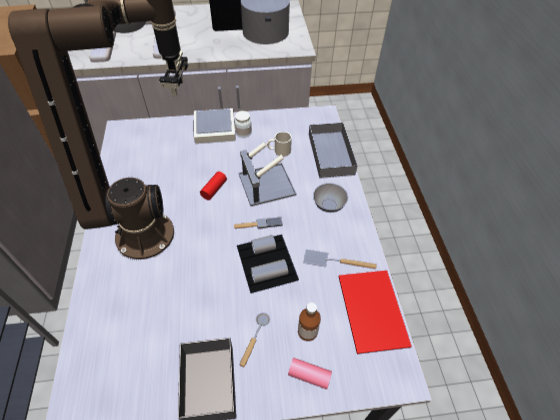

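Top view: the long peg is near (213,200), the short peg near (176,215), the short beaker at (306,225) and the tall beaker at (343,222). The red and pink cylinders at (199,281) and (459,200) are decoys. I'll move over the rack for a wrist look.

>>> apply_moves --commands '[[[4, -7, 10], 0.1, 0], [[27, -46, 20], 0.37, 0], [[27, -46, 20], 0.37, 0], [[27, -46, 20], 0.37, 0], [[27, -46, 20], 0.37, 0], [[27, -46, 20], 0.37, 0], [[27, -46, 20], 0.37, 0], [[27, -46, 20], 0.37, 0], [[27, -46, 20], 0.37, 0], [[27, -46, 20], 0.37, 0], [[27, -46, 20], 0.37, 0], [[27, -46, 20], 0.37, 0], [[27, -46, 20], 0.37, 0], [[27, -46, 20], 0.37, 0], [[27, -46, 20], 0.37, 0], [[27, -46, 20], 0.37, 0], [[27, -46, 20], 0.37, 0], [[27, -46, 20], 0.37, 0]]'

```text
clock: 2.4
tool_pos: [0.424, 0.1976, 0.443]
orientation: [180.0, 0.0, 8.0]
force: [0.0, -0.1, -0.1]
opening: 0.0878
gripper_force: 0.0
```

```bash
cat > look.py <<'E'
from h import *
import sys
np.set_printoptions(precision=4,suppress=True)
def look(name,Z):
    o=ctrl.get_obs(); print(o['clock'],o['tool_pos'],o['orientation'],o['force'],o['opening'])
    s=ctrl.snapshot('wrist'); save(s,name); print(np.array(s['T']),s['fx'])
    for t in Z:
        for r in ctrl.spot_point(s,t)[:2]: print(t,round(r['score'],2),np.array(r['at']).round(1),onz(s,r['at'],Z[t]))
    return s
E
python3 - <<'E'
from look import *
look('w1',{'long_peg_tip':.132+.148*np.sin(np.radians(35)),'short_peg_tip':.132+.103*np.sin(np.radians(35)),'rack':0})
E
```

```text
2.4 [0.424  0.1976 0.443 ] [179.9852   0.0453   8.0212] [ 0.039  -0.089  -0.0612] 0.08784362050661314
[[ 0.1408  0.9516  0.2732  0.4973]
 [-0.99    0.1348  0.0405  0.2083]
 [ 0.0017 -0.2762  0.9611  0.5847]
 [ 0.      0.      0.      1.    ]] 373.14441417853135
long_peg_tip 0.96 [329.7   4.6] [0.5851 0.1676 0.2169]
short_peg_tip 0.76 [199.8  60.8] [0.524  0.2825 0.1911]
rack 0.85 [270.3  80.9] [0.5239 0.2123 0.    ]
```

View pics/w1.png

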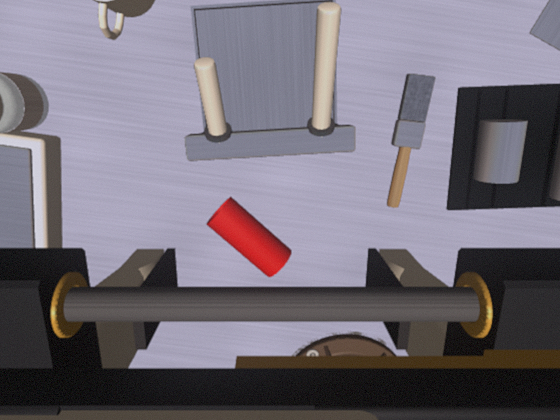

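Wrist view: the short peg tip is near (205,63), the long peg tip near (328,9), and the rail's rear top edge runs from about (187,135) to (355,125). I'll work out the rack's yaw from that, then move over the drainer.

```bash
python3 - <<'E'
from h import *
import numpy as np
np.set_printoptions(precision=4,suppress=True)
s=dict(fx=373.144,fy=373.144,cx=280,cy=210)
s=ctrl.snapshot('wrist'); print(s['cx'],s['cy'])
for p,q in [((187,135),(355,125))]:
    a,b=onz(s,p,.145),onz(s,q,.145); v=b-a; print(a,b,np.hypot(*v[:2]),np.degrees(np.arctan2(v[0],-v[1])))
# model check: pegs/rail for hypotheses
from scipy.optimize import least_squares
obs=[('L',(328.5,9)),('S',(204.5,63)),('r',(187,135)),('q',(355,125))]
def model(x,y,w):
    c,sn=np.cos(w),np.sin(w); f=lambda u,v,z: np.array([x+c*u-sn*v,y+sn*u+c*v,z])
    r=-.075; C=np.cos(np.radians(35)); S=np.sin(np.radians(35))
    return f,{'r':f(-.06,.1,.145),'q':f(-.06,-.1,.145)}
# unknown: x,y,yaw,root offset along rack x
C=np.cos(np.radians(35)); S=np.sin(np.radians(35))
def pts(p):
    x,y,w,r=p; f,d=model(x,y,w)
    d['L']=f(r+.148*C,-.06,.132+.148*S); d['S']=f(r+.103*C,.06,.132+.103*S); return d
def res(p): d=pts(p); return np.concatenate([proj(s,d[k])-o for k,o in obs])
R=least_squares(res,[.52,.215,.14,-.06]); print(R.x,np.degrees(R.x[2]),R.fun); print(pts(R.x))
E
```

```text
271.1292771721821 206.98719637225875
[0.4447 0.299  0.145 ] [0.4835 0.108  0.145 ] 0.19488278132663103 11.482821315094496
[ 0.5225  0.2166  0.2032 -0.0725] 11.644447332324294 [ 0.9827 -0.7395  0.2713  0.8066 -2.9812  0.5648  1.3723 -0.1901]
{'r': array([0.4436, 0.3024, 0.145 ]), 'q': array([0.4839, 0.1065, 0.145 ]), 'L': array([0.5823, 0.1676, 0.2169]), 'S': array([0.522 , 0.2777, 0.1911])}
```

>>> apply_moves --commands '[[[0, -40, 0], 0, 0], [[0, -40, 0], 0, 0], [[0, -40, 0], 0, 0], [[0, -40, 0], 0, 0], [[0, -40, 0], 0, 0], [[0, -40, 0], 0, 0], [[0, -40, 0], 0, 0], [[0, -40, 0], 0, 0], [[0, -40, 0], 0, 0], [[0, -40, -10], 0, 0], [[0, -40, -10], 0, 0], [[0, -40, -10], 0, 0], [[0, -40, -10], 0, 0], [[0, -40, -10], 0, 0], [[0, -40, -10], 0, 0], [[0, -40, -10], 0, 0]]'

```text
clock: 3.98
tool_pos: [0.4256, -0.2025, 0.3457]
orientation: [179.9, -0.2, 8.0]
force: [0.4, 0.6, 0.9]
opening: 0.0877
gripper_force: 0.0
```

```bash
python3 - <<'E'
from look import *
s=look('w2',{'tall_beaker_center':.042,'tall_beaker_floor':.042,'short_beaker_center':.042,'short_beaker_floor':.042,'drainer':0})
E
```

```text
3.9833 [ 0.4256 -0.2025  0.3457] [179.9336  -0.1847   8.0439] [0.4127 0.5652 0.94  ] 0.08774830221128628
[[ 0.1412  0.9527  0.2693  0.4983]
 [-0.99    0.1352  0.041  -0.1918]
 [ 0.0026 -0.2723  0.9622  0.4877]
 [ 0.      0.      0.      1.    ]] 373.14441417853135
tall_beaker_center 0.62 [317.1 121.9] [ 0.4833 -0.2493  0.042 ]
tall_beaker_floor 0.84 [319.7  68.8] [ 0.5411 -0.242   0.042 ]
short_beaker_center 0.71 [214.2 116.5] [ 0.4724 -0.1299  0.042 ]
short_beaker_floor 0.71 [211.1  78.7] [ 0.5133 -0.1222  0.042 ]
drainer 0.59 [268.5 115. ] [ 0.4816 -0.1921  0.    ]
```

View pics/w2.png

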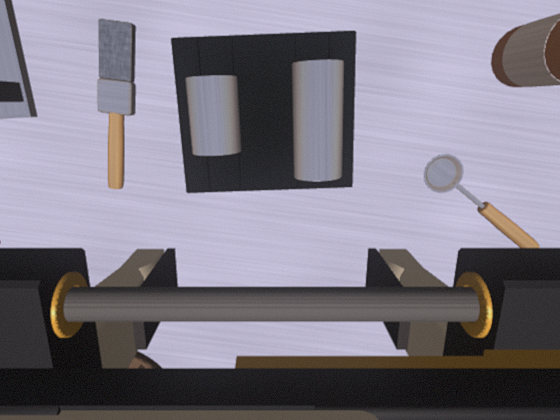

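Wrist view: the tall beaker spans columns 292–343 and rows 60–181, the short one columns 187–241 and rows 76–156. Both lie along the drainer ribs.

```bash
python3 - <<'E'
from h import *
from scipy.optimize import least_squares
from scipy.spatial import ConvexHull
np.set_printoptions(precision=4,suppress=True)
s=ctrl.snapshot('wrist'); g=s['img'].astype(int).sum(2)
a=np.linspace(0,2*np.pi,40)
for n,L,box,x0 in [('tall',.13,(280,50,352,190),(.483,-.252,.15)),('short',.085,(180,65,250,165),(.475,-.13,.15))]:
    m=np.zeros(g.shape,np.uint8); x,y,X,Y=box; m[y:Y,x:X]=(g[y:Y,x:X]>210)
    k,lab,st,_=cv2.connectedComponentsWithStats(m); i=1+np.argmax(st[1:,4]); print(n,st[i])
    c=max(cv2.findContours((lab==i).astype(np.uint8),0,1)[0],key=cv2.contourArea)[:,0].astype(float)
    def res(p):
        u=np.array([np.cos(p[2]),np.sin(p[2]),0]); v=np.array([-u[1],u[0],0])
        P=np.array([proj(s,np.array([p[0],p[1],.042])+e*L/2*u+.029*(np.cos(t)*v+np.array([0,0,np.sin(t)]))) for e in(-1,1) for t in a],np.float32)
        h=cv2.convexHull(P)
        return np.array([cv2.pointPolygonTest(h,(float(q[0]),float(q[1])),True) for q in c])
    R=least_squares(res,x0,loss='soft_l1',diff_step=1e-3); print(R.x,np.degrees(R.x[2]),np.abs(R.fun).mean(),np.abs(R.fun).max())
E
```

```text
tall [ 293   57   52  124 6074]
[ 0.4839 -0.2496  0.1752] 10.035951103814126 0.6406334914127938 1.3957017451468186
short [ 185   73   55   82 4024]
[ 0.4735 -0.1289  0.1764] 10.104605721062768 0.6947516808605664 1.800575262308676
```

>>> apply_moves --commands '[[[9.4, -4.1, 0], 0.035, 0], [[9.4, -4.1, 0], 0.035, 0], [[9.4, -4.1, 0], 0.035, 0], [[9.4, -4.1, -12], 0.035, 0], [[9.4, -4.1, -20], 0.035, 0], [[9.4, -4.1, -20], 0.035, 0], [[9.4, -4.1, -20], 0.035, 0], [[9.4, -4.1, -24], 0.035, 0], [[9.4, -4.1, -27], 0.035, 0], [[9.4, -4.1, -30], 0.035, 0], [[9.4, -4.1, -30], 0.035, 0], [[9.4, -4.1, -30], 0.035, 0], [[9.4, -4.1, -30], 0.035, 0.3], [[9.4, -4.1, -30], 0.035, 1], [[9.4, -4.1, -30], 0.035, 1], [[9.4, -4.1, -30], 0.035, 1], [[9.4, -4.1, -30], 0.035, 1], [[9.4, -4.1, -30], 0.035, 1], [[9.4, -4.1, -30], 0.035, 1], [[9.4, -4.1, -30], 0.035, 1]]'

```text
clock: 6.0
tool_pos: [0.5193, -0.2435, 0.0452]
orientation: [180.0, -0.1, 10.0]
force: [-1.3, 4.8, 8.0]
opening: 0.0577
gripper_force: 30.0
```

>>> apply_moves --commands '[[[0, 0, 3], 0, 1], [[0, 0, 6], 0, 1], [[0, 0, 9], 0, 1], [[0, 0, 12], 0, 1], [[0, 0, 15], 0, 1], [[0, 0, 19], 0, 1], [[0, 0, 23], 0, 1], [[2, 3, 25.5], 0, 1], [[4, 6, 25.5], 0.028, 1], [[6, 9.5, 25.5], 0.028, 1], [[8, 13, 25.5], 0.028, 1], [[10, 16.5, 25.5], 0.028, 1], [[12, 20, 25.5], 0.028, 1], [[14, 23.5, 25.5], 0.028, 1], [[16, 27, 25.5], 0.028, 1], [[18, 31, 25.5], 0.028, 1], [[19, 35, 25.5], 0.028, 1], [[19, 39, 25.5], 0.028, 1], [[19, 43, 25.5], 0.028, 1], [[19, 43.8, 25.5], 0.028, 1]]'

```text
clock: 7.67
tool_pos: [0.7078, 0.2001, 0.2975]
orientation: [-179.9, 0.0, 11.8]
force: [-1.1, -1.1, -1.4]
opening: 0.0578
gripper_force: 30.0
```

```bash
python3 - <<'E'
from h import *
np.set_printoptions(precision=4,suppress=True)
o=ctrl.get_obs(); print(o['clock'],o['tool_pos'],o['orientation'],o['force'],o['moment'],o['opening'])
s=ctrl.snapshot('wrist'); t=ctrl.snapshot('side')
for t_ in ['long_peg_tip','tall_beaker_center','tall_beaker_floor']:
  for n,q in(('w',s),('s',t)):
    r=ctrl.spot_point(q,t_)[:2]; print(t_,n,[(round(k['score'],2),np.array(k['at']).round(1)) for k in r])
a=cv2.resize(t['img'][90:300,180:460],(800,600),interpolation=cv2.INTER_CUBIC)
cv2.imwrite('pics/c3.png',np.hstack([cv2.resize(a,(440,330)),cv2.resize(s['img'],(360,330))])[:,:,::-1])
for n,X in (('grasp',np.array(o['tool_pos'])),('tip',[.5823,.1676,.2169])): print(n,proj(t,X),proj(s,X))
E
```

```text
7.6667 [0.7078 0.2001 0.2975] [-179.9382    0.0462   11.8073] [-1.0571 -1.1228 -1.379 ] [-0.1286 -0.0171 -0.0151] 0.057794403191171094
long_peg_tip w []
long_peg_tip s [(0.56, array([279.6, 156.2])), (0.25, array([304.1, 136.8]))]
tall_beaker_center w []
tall_beaker_center s [(0.78, array([301.8, 135.2])), (0.72, array([266.5, 259.9]))]
tall_beaker_floor w [(0.95, array([270.7, 226.1]))]
tall_beaker_floor s [(0.92, array([204.6, 197. ])), (0.9, array([291.6, 365.6]))]
grasp [312.3905 133.6716] [271.1943 283.4441]
tip [281.6791 156.5465] [279.4103 392.6055]
```

View pics/c3.png

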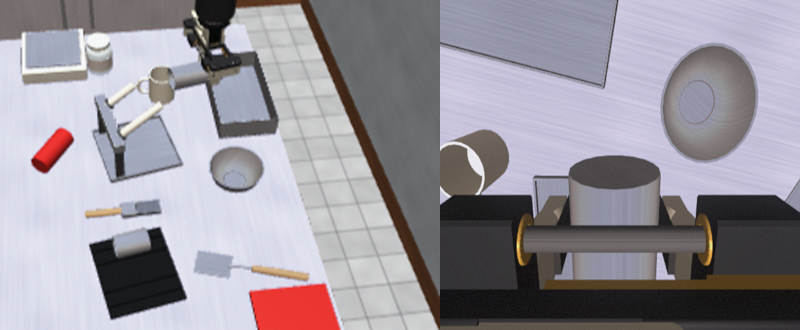

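The beaker is held in the grip with its closed end visible from the wrist camera at about (271,225). I'll estimate its tilt from the picture.

```bash
python3 - <<'E'
from h import *
np.set_printoptions(precision=1,suppress=True)
s=ctrl.snapshot('wrist'); o=ctrl.get_obs(); p=np.array(o['tool_pos'])-[0,0,.002]; w=np.radians(11.8)
for d in(0,10,20,30,40):
    t=np.radians(d); u=np.array([np.cos(t)*np.cos(w),np.cos(t)*np.sin(w),np.sin(t)]); n=np.array([-np.sin(t)*np.cos(w),-np.sin(t)*np.sin(w),np.cos(t)]); e=p+.030*u
    print(d,'top',proj(s,e+.029*n),'bot',proj(s,e-.029*n),'floor',proj(s,e-.004*u))
c=s['img'][180:300,140:420].astype(int).sum(2)[:,130]; print(list(c[:75]))
E
```

```text
0 top [270.7 239.4] bot [270.7 195.9] floor [270.7 223. ]
10 top [270.8 260.8] bot [270.6 189.2] floor [270.7 227.6]
20 top [270.9 284. ] bot [270.6 184.7] floor [270.8 234.2]
30 top [271.  307.6] bot [270.6 182.8] floor [270.8 242.8]
40 top [271.1 330. ] bot [270.6 183.8] floor [270.8 253.1]
[np.int64(620), np.int64(621), np.int64(616), np.int64(616), np.int64(617), np.int64(613), np.int64(628), np.int64(632), np.int64(629), np.int64(625), np.int64(619), np.int64(613), np.int64(608), np.int64(606), np.int64(605), np.int64(610), np.int64(634), np.int64(513), np.int64(285), np.int64(218), np.int64(236), np.int64(229), np.int64(230), np.int64(228), np.int64(244), np.int64(227), np.int64(230), np.int64(226), np.int64(232), np.int64(224), np.int64(235), np.int64(221), np.int64(225), np.int64(227), np.int64(229), np.int64(228), np.int64(228), np.int64(216), np.int64(222), np.int64(217), np.int64(222), np.int64(236), np.int64(216), np.int64(213), np.int64(220), np.int64(215), np.int64(221), np.int64(222), np.int64(235), np.int64(214), np.int64(212), np.int64(214), np.int64(211), np.int64(209), np.int64(221), np.int64(223), np.int64(226), np.int64(217), np.int64(213), np.int64(209), np.int64(245), np.int64(375), np.int64(460), np.int64(486), np.int64(475), np.int64(473), np.int64(464), np.int64(470), np.int64(474), np.int64(478), np.int64(478), np.int64(473), np.int64(471), np.int64(474), np.int64(473)]
```

The beaker is level in the grip. Plan: slip the mouth about 30 mm onto the peg while level, then raise the grip. The lower lip will catch under the rod and the beaker will pivot in the pads to 35°.

>>> apply_moves --commands '[[[-0.3, -0.1, -3], 0, 1], [[-0.6, -0.2, -6], 0, 1], [[-0.8, -0.2, -8.9], 0, 1], [[-0.8, -0.2, -8.9], 0, 1], [[-0.8, -0.2, -8.9], 0, 1], [[-1.8, -0.4, -8.9], 0, 1], [[-2.8, -0.6, -8.9], 0, 1], [[-3.8, -0.8, -8.9], 0, 1], [[-4.7, -1.0, -8.9], 0, 1], [[-4.7, -1.0, -8.9], 0, 1], [[-4.7, -1.0, -8.9], 0, 1], [[-4.7, -1.0, -8.9], 0, 1]]'

```text
clock: 9.12
tool_pos: [0.6622, 0.1843, 0.2109]
orientation: [-180.0, -0.1, 11.6]
force: [-0.0, -0.2, -1.5]
opening: 0.058
gripper_force: 30.0
```

```bash
python3 - <<'E'
from h import *
np.set_printoptions(precision=4,suppress=True)
o=ctrl.get_obs(); print(o['tool_pos'],o['force'])
t=ctrl.snapshot('side'); p=ctrl.snapshot('top')
a=cv2.resize(t['img'][100:205,220:360],(400,300),interpolation=cv2.INTER_CUBIC);b=cv2.resize(p['img'][115:235,130:290],(400,300),interpolation=cv2.INTER_CUBIC)
cv2.imwrite('pics/c4.png',np.hstack([a,b])[:,:,::-1])
E
```

```text
[0.6622 0.1843 0.2109] [-0.0243 -0.2373 -1.4865]
```

View pics/c4.png

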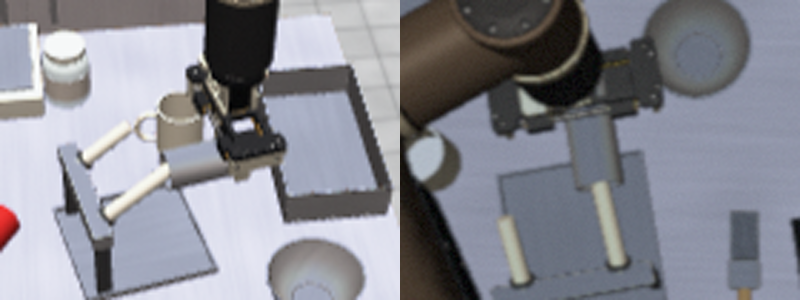

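Both views show the peg tip inside the mouth, with no contact force. Next is the tilt.

>>> apply_moves --commands '[[[0, 0, 0.9], 0, 1], [[-0.2, 0, 1.5], 0, 1], [[-0.45, -0.1, 2.1], 0, 1], [[-0.7, -0.1, 2.8], 0, 1], [[-1.0, -0.2, 3.4], 0, 1], [[-1.3, -0.3, 3.9], 0, 1], [[-1.6, -0.3, 4.4], 0, 1], [[-2.0, -0.4, 4.9], 0, 1], [[-2.4, -0.5, 5.4], 0, 1], [[-2.8, -0.6, 5.8], 0, 1], [[-3.2, -0.7, 6.2], 0, 1], [[-3.5, -0.8, 6.5], 0, 1], [[-3.5, -0.8, 6.5], 0, 1], [[-3.5, -0.8, 6.5], 0, 1]]'

```text
clock: 10.38
tool_pos: [0.6263, 0.1761, 0.2747]
orientation: [-180.0, -0.0, 11.6]
force: [1.0, 1.6, -3.0]
opening: 0.0585
gripper_force: 30.0
```

```bash
cat > tilt.py <<'E'
from h import *
def tilt(yaw=11.6,d0=.030):
    s=ctrl.snapshot('wrist'); o=ctrl.get_obs(); p=np.array(o['tool_pos'])-[0,0,.003]; w=np.radians(yaw)
    print(o['clock'],np.round(o['tool_pos'],4),np.round(o['force'],1),o['opening'])
    c=s['img'][140:330,268:274].astype(int).sum(2).mean(1); print([int(v) for v in c[::2]])
    for d in(0,10,20,25,30,35,40,45):
        t=np.radians(d); u=np.array([np.cos(t)*np.cos(w),np.cos(t)*np.sin(w),np.sin(t)]); n=np.array([-np.sin(t)*np.cos(w),-np.sin(t)*np.sin(w),np.cos(t)]); e=p+d0*u
        v=np.array([-np.sin(w),np.cos(w),0]); q=[proj(s,e+k*.029*v) for k in(1,-1)]
        print(d,'top',proj(s,e+.029*n)[1].round(),'bot',proj(s,e-.029*n)[1].round(),'w',(q[1][0]-q[0][0]).round())
    return s
E
python3 - <<'E'
from tilt import *
s=tilt(); t=ctrl.snapshot('side')
a=cv2.resize(t['img'][100:205,220:360],(400,300),interpolation=cv2.INTER_CUBIC);b=cv2.resize(s['img'],(400,300))
cv2.imwrite('pics/c5.png',np.hstack([a,b])[:,:,::-1])
E
```

```text
10.4333 [0.6264 0.176  0.2746] [ 1.2  1.2 -2.4] 0.0579130101956643
[589, 585, 581, 584, 588, 579, 580, 589, 574, 536, 267, 432, 431, 435, 436, 434, 435, 431, 434, 434, 437, 435, 401, 408, 402, 395, 404, 403, 405, 404, 404, 401, 409, 418, 413, 415, 414, 412, 410, 407, 404, 407, 403, 408, 408, 407, 400, 397, 395, 396, 390, 393, 399, 402, 403, 404, 401, 392, 390, 384, 386, 387, 390, 389, 391, 389, 390, 387, 391, 394, 395, 399, 401, 320, 117, 139, 165, 204, 232, 251, 264, 253, 296, 285, 287, 302, 299, 298, 291, 280, 247, 414, 421, 417, 417]
0 top 238.0 bot 195.0 w 143.0
10 top 259.0 bot 189.0 w 148.0
20 top 282.0 bot 184.0 w 152.0
25 top 294.0 bot 183.0 w 155.0
30 top 306.0 bot 182.0 w 157.0
35 top 317.0 bot 182.0 w 159.0
40 top 328.0 bot 183.0 w 161.0
45 top 338.0 bot 185.0 w 162.0
```

View pics/c5.png

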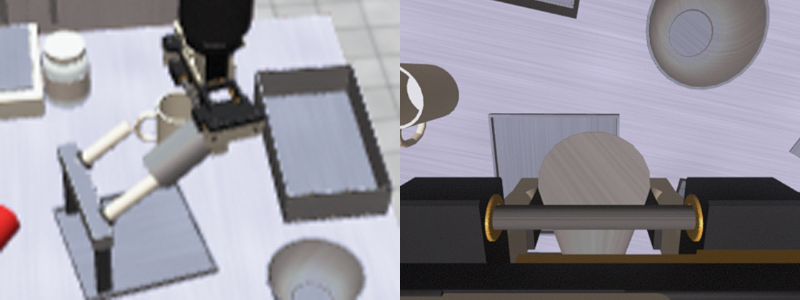

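The tilt is about 37°, aligned with the peg. I'll slide it on next.

>>> apply_moves --commands '[[[0, 0, -1.0], 0, 1], [[0.1, 0, -2.0], 0, 1], [[-0.6, -0.1, -2.6], 0, 1], [[-1.3, -0.25, -3.2], 0, 1], [[-2.0, -0.4, -3.8], 0, 1], [[-2.7, -0.55, -4.4], 0, 1], [[-3.4, -0.7, -5.0], 0, 1], [[-4.2, -0.9, -5.7], 0, 1], [[-4.7, -1.0, -6.3], 0, 1], [[-5.2, -1.1, -6.9], 0, 1], [[-5.7, -1.2, -7.4], 0, 1], [[-5.7, -1.2, -7.4], 0, 1], [[-5.7, -1.2, -7.4], 0, 1]]'

```text
clock: 11.57
tool_pos: [0.5694, 0.1641, 0.2007]
orientation: [-180.0, -0.0, 11.6]
force: [0.4, -0.3, -1.0]
opening: 0.0582
gripper_force: 30.0
```

>>> apply_moves --commands '[[[-0.15, -0.03, -0.1], 0, 1], [[-0.3, -0.06, -0.2], 0, 1], [[-0.45, -0.1, -0.3], 0, 1], [[-0.45, -0.1, -0.3], 0, 1]]'

```text
clock: 11.9
tool_pos: [0.5689, 0.1641, 0.2006]
orientation: [-180.0, -0.5, 11.6]
force: [9.4, -1.5, 6.4]
opening: 0.0582
gripper_force: 30.0
```

Along-peg reaction of about 11 N, so it is home. I'll settle it onto the rod and release.

>>> apply_moves --commands '[[[0.2, 0.05, -0.3], 0, 1], [[0.4, 0.08, -0.5], 0, 1], [[0.4, 0.08, -0.5], 0, 0.3], [[0.4, 0.08, -0.5], 0, 0.0], [[0.4, 0.08, -0.5], 0, 0], [[0.4, 0.08, -0.5], 0, 0], [[0.4, 0.08, -0.5], 0, 0], [[0.4, 0.08, -0.5], 0, 0], [[0.4, 0.08, 1], 0, 0], [[0.4, 0.08, 3], 0, 0], [[0.4, 0.08, 6], 0, 0], [[0.4, 0.08, 9], 0, 0], [[0.4, 0.08, 12], 0, 0], [[-4, -2, 16], 0, 0], [[-8, -4, 18], 0, 0], [[-12, -4, 18], 0, 0], [[-14, -4, 18], 0, 0], [[-14, -4, 18], 0, 0], [[-14, -4, 18], 0, 0]]'

```text
clock: 13.48
tool_pos: [0.4234, 0.1227, 0.3793]
orientation: [-179.9, -0.2, 11.7]
force: [-0.2, -0.2, 0.3]
opening: 0.0876
gripper_force: 0.0
```

```bash
python3 - <<'E'
from look import *
t=ctrl.snapshot('side'); s=look('w6',{'tall_beaker_floor':.2,'tall_beaker_center':.165})
for q in('tall_beaker_floor','tall_beaker_center'): print([(round(r['score'],2),np.round(r['at'],1)) for r in ctrl.spot_point(t,q)[:3]])
T=np.array([.5823,.1676,.2169]); w=np.radians(11.6);e=np.radians(35); u=np.array([np.cos(e)*np.cos(w),np.cos(e)*np.sin(w),np.sin(e)]);n=np.array([-np.sin(e)*np.cos(w),-np.sin(e)*np.sin(w),np.cos(e)])
for d in(0,.02,.04): print('exp floor/center at',d,[proj(q,T+(d-k)*u-.015*n) for q in(t,s) for k in(0,.061)])
a=cv2.resize(t['img'][100:205,220:360],(400,300),interpolation=cv2.INTER_CUBIC);b=cv2.resize(s['img'],(400,300))
cv2.imwrite('pics/c6.png',np.hstack([a,b])[:,:,::-1])
E
```

```text
13.5333 [0.4243 0.1231 0.3785] [-179.9201   -0.1321   11.6513] [ 0.4954  0.773  -1.1852] 0.08761105807510154
[[ 0.2032  0.9418  0.2676  0.4965]
 [-0.9791  0.1955  0.0556  0.1381]
 [ 0.0001 -0.2734  0.9619  0.5204]
 [ 0.      0.      0.      1.    ]] 373.14441417853135
tall_beaker_floor 0.65 [222.9 267.2] [0.3409 0.1518 0.2   ]
tall_beaker_center 0.81 [256.   38.7] [0.5453 0.1617 0.165 ]
tall_beaker_center 0.69 [190.7 244.6] [0.3419 0.1897 0.165 ]
[(0.69, array([289.5, 365.3])), (0.66, array([285.3, 158.1])), (0.55, array([207.1, 196. ]))]
[(0.85, array([273.3, 167.4])), (0.83, array([310.2, 371.3])), (0.66, array([218.5, 187.3]))]
exp floor/center at 0 [array([283.6277, 158.2671]), array([271.9646, 167.023 ]), array([255.6475, -37.2266]), array([257.7793,  42.745 ])]
exp floor/center at 0.02 [array([287.5037, 155.3573]), array([275.7625, 164.1718]), array([254.7805, -69.7512]), array([257.1523,  19.2266])]
exp floor/center at 0.04 [array([291.4059, 152.4278]), array([279.5857, 161.3016]), array([ 253.804 , -106.3813]), array([256.4591,  -6.7812])]
```

View pics/c6.png

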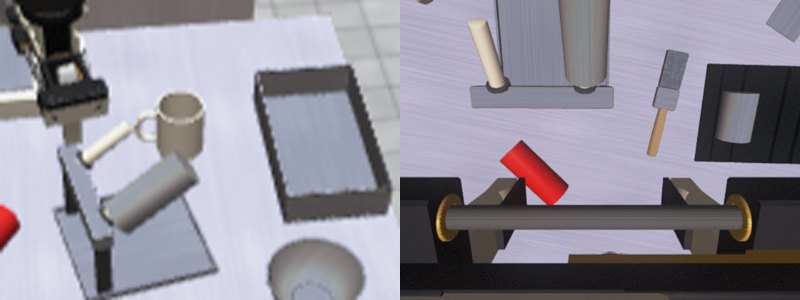

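The tall beaker is hung: its centre is at side-view (273,167) against an expected (272,167). Next is the short beaker.

>>> apply_moves --commands '[[[2, -4, 0], -0.027, 0], [[4, -8, 0], -0.027, 0], [[6.1, -12, 0], -0.027, 0], [[6.1, -16, 0], -0.027, 0], [[6.1, -20, -2], -0.027, 0], [[6.1, -24, -5], -0.027, 0], [[6.1, -25, -9], -0.027, 0], [[6.1, -25, -13], -0.027, 0], [[6.1, -25, -17], -0.027, 0], [[6.1, -25, -21], -0.027, 0], [[6.1, -25, -24], -0.027, 0], [[6.1, -25, -27], -0.027, 0], [[6.1, -25, -30], -0.027, 0], [[6.1, -25, -32], -0.027, 0], [[6.1, -25, -33.4], -0.027, 0], [[6.1, -25, -33.4], -0.027, 0], [[6.1, -25, -33.4], -0.027, 0], [[6.1, -25, -33.4], -0.027, 0.3], [[6.1, -25, -33.4], -0.027, 1], [[6.1, -25, -33.4], -0.027, 1]]'

```text
clock: 15.45
tool_pos: [0.4867, -0.1269, 0.0446]
orientation: [180.0, -0.1, 10.0]
force: [1.0, -0.2, 0.1]
opening: 0.0732
gripper_force: 0.0
```

>>> apply_moves --commands '[[[0, 0, 0], 0, 1], [[0, 0, 0], 0, 1], [[0, 0, 0], 0, 1], [[0, 0, 0], 0, 1], [[0, 0, 0], 0, 1]]'

```text
clock: 15.87
tool_pos: [0.4864, -0.1268, 0.044]
orientation: [180.0, -0.1, 10.1]
force: [0.4, 0.5, 4.3]
opening: 0.0582
gripper_force: 30.0
```

>>> apply_moves --commands '[[[0, 0, 3], 0, 1], [[0, 0, 6], 0, 1], [[0, 0, 10], 0, 1], [[0, 0, 14], 0, 1], [[0, 0, 18], 0, 1], [[0, 0, 22], 0, 1], [[1, 2, 25.6], 0, 1], [[3, 6, 25.6], 0.028, 1], [[5, 10, 25.6], 0.028, 1], [[7, 13.5, 25.6], 0.028, 1], [[9, 17, 25.6], 0.028, 1], [[11, 20.5, 25.6], 0.028, 1], [[12.5, 24, 25.6], 0.028, 1], [[12.5, 28, 25.6], 0.028, 1], [[12.5, 32, 25.6], 0.028, 1], [[12.5, 36, 25.6], 0.028, 1], [[12.5, 40, 25.6], 0.028, 1], [[12.5, 42.8, 25.6], 0.028, 1], [[12.5, 42.8, 25.6], 0.028, 1], [[12.5, 42.8, 25.6], 0.028, 1]]'

```text
clock: 17.53
tool_pos: [0.6101, 0.3028, 0.2978]
orientation: [179.9, 0.1, 11.8]
force: [-0.2, -0.3, -1.4]
opening: 0.0579
gripper_force: 30.0
```

>>> apply_moves --commands '[[[0, 0, -3], 0, 1], [[0, 0, -6], 0, 1], [[0, 0, -9], 0, 1], [[0, 0, -11.4], 0, 1], [[0, 0, -11.4], 0, 1], [[0, 0, -11.4], 0, 1]]'

```text
clock: 18.03
tool_pos: [0.6106, 0.2996, 0.1847]
orientation: [179.9, 0.1, 11.6]
force: [0.6, 0.1, 1.0]
opening: 0.0579
gripper_force: 30.0
```

```bash
python3 - <<'E'
from tilt import *
s=tilt(); t=ctrl.snapshot('side')
r=ctrl.spot_point(t,'short_peg_tip'); print([(k['score'],np.round(k['at'],1)) for k in r], proj(t,[.522,.2777,.1911]))
a=cv2.resize(t['img'][100:205,220:360],(400,300),interpolation=cv2.INTER_CUBIC);b=cv2.resize(ctrl.snapshot('top')['img'][115:235,130:290],(400,300))
cv2.imwrite('pics/c7.png',np.hstack([a,b])[:,:,::-1])
E
```

```text
18.0833 [0.6116 0.3004 0.1867] [ 0.1  0.2 -1.5] 0.05799576252090415
[597, 596, 583, 584, 594, 595, 595, 595, 585, 582, 594, 599, 586, 584, 586, 598, 599, 604, 593, 596, 587, 612, 271, 249, 478, 475, 468, 472, 390, 206, 216, 217, 217, 218, 209, 209, 206, 213, 211, 214, 212, 205, 209, 211, 212, 218, 218, 211, 210, 204, 376, 457, 452, 449, 455, 454, 455, 451, 452, 451, 454, 453, 455, 453, 452, 456, 457, 457, 454, 457, 457, 456, 462, 367, 121, 145, 175, 210, 241, 260, 275, 266, 309, 298, 297, 319, 319, 313, 299, 294, 258, 441, 459, 460, 460]
0 top 238.0 bot 194.0 w 145.0
10 top 259.0 bot 187.0 w 150.0
20 top 283.0 bot 183.0 w 155.0
25 top 295.0 bot 181.0 w 157.0
30 top 307.0 bot 181.0 w 160.0
35 top 318.0 bot 181.0 w 162.0
40 top 329.0 bot 182.0 w 163.0
45 top 340.0 bot 183.0 w 165.0
[(0.51, array([269.1, 142.6])), (0.16, array([271.6, 167. ]))] [264.20568183 143.85882522]
```

View pics/c7.png

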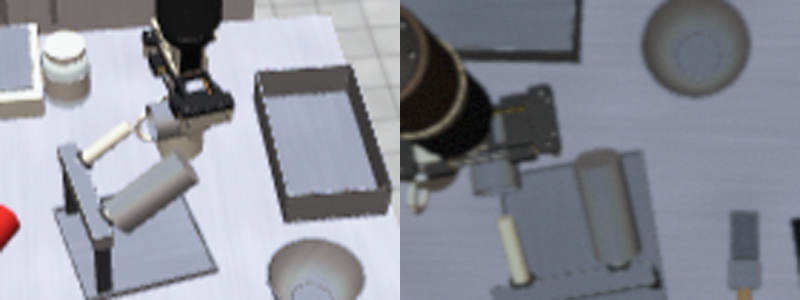

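Side view: the short peg tip is at about (265,144), as computed, and the held beaker is level in front of it. I'll insert it next.

>>> apply_moves --commands '[[[-1, -0.2, 0], 0, 1], [[-2, -0.4, 0], 0, 1], [[-3, -0.6, 0], 0, 1], [[-4, -0.8, 0], 0, 1], [[-5, -1.0, 0], 0, 1], [[-5.4, -1.1, 0], 0, 1], [[-5.4, -1.1, 0], 0, 1], [[-5.4, -1.1, 0], 0, 1]]'

```text
clock: 18.9
tool_pos: [0.5568, 0.2903, 0.186]
orientation: [-180.0, -0.0, 11.7]
force: [0.8, 0.2, -2.1]
opening: 0.0578
gripper_force: 30.0
```

>>> apply_moves --commands '[[[0, 0, 0.6], 0, 1], [[-0.25, -0.05, 1.05], 0, 1], [[-0.5, -0.1, 1.5], 0, 1], [[-0.85, -0.17, 1.9], 0, 1], [[-1.2, -0.25, 2.3], 0, 1], [[-1.6, -0.3, 2.65], 0, 1], [[-2.0, -0.4, 3.0], 0, 1], [[-2.3, -0.5, 3.2], 0, 1], [[-2.6, -0.55, 3.4], 0, 1], [[-2.9, -0.6, 3.5], 0, 1], [[-2.9, -0.6, 3.5], 0, 1], [[-2.9, -0.6, 3.5], 0, 1]]'

```text
clock: 19.9
tool_pos: [0.5276, 0.2841, 0.22]
orientation: [180.0, 0.0, 11.6]
force: [4.5, 1.2, -8.1]
opening: 0.0581
gripper_force: 30.0
```

```bash
python3 - <<'E'
from tilt import *
s=tilt(); t=ctrl.snapshot('side')
a=cv2.resize(t['img'][100:205,220:360],(400,300),interpolation=cv2.INTER_CUBIC);b=cv2.resize(s['img'],(400,300))
cv2.imwrite('pics/c8.png',np.hstack([a,b])[:,:,::-1])
E
```

```text
19.95 [0.5276 0.284  0.22  ] [ 4.5  2.1 -7.8] 0.05806860892238172
[466, 465, 464, 462, 464, 461, 463, 461, 463, 465, 459, 461, 459, 459, 460, 460, 457, 459, 455, 458, 457, 426, 420, 425, 428, 431, 428, 427, 430, 429, 431, 435, 434, 433, 431, 433, 437, 441, 442, 438, 438, 434, 431, 432, 431, 430, 430, 433, 429, 427, 423, 423, 424, 421, 428, 427, 430, 426, 430, 430, 431, 434, 436, 436, 429, 424, 421, 419, 424, 426, 426, 426, 429, 339, 121, 148, 175, 215, 239, 261, 277, 271, 305, 299, 304, 315, 319, 315, 306, 293, 257, 415, 427, 441, 447]
0 top 239.0 bot 195.0 w 143.0
10 top 260.0 bot 189.0 w 148.0
20 top 283.0 bot 184.0 w 153.0
25 top 294.0 bot 183.0 w 155.0
30 top 306.0 bot 182.0 w 157.0
35 top 317.0 bot 182.0 w 159.0
40 top 328.0 bot 183.0 w 161.0
45 top 339.0 bot 185.0 w 162.0
```

View pics/c8.png

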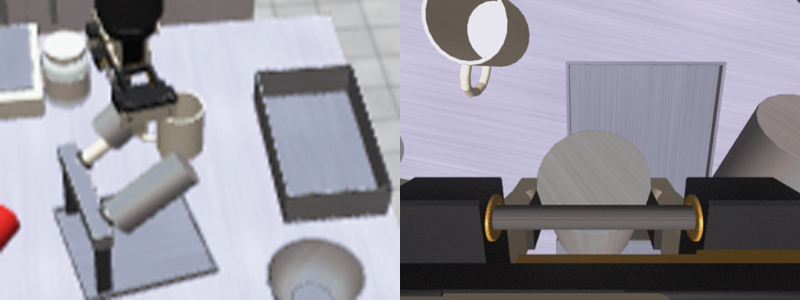

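Tilt is about 38°. I'll slide it on slowly.

>>> apply_moves --commands '[[[0.3, 0.05, -0.8], 0, 1], [[0.6, 0.1, -1.6], 0, 1], [[0.1, 0, -2.1], 0, 1], [[-0.5, -0.1, -2.65], 0, 1], [[-1.0, -0.2, -3.1], 0, 1], [[-1.5, -0.3, -3.5], 0, 1], [[-1.9, -0.4, -3.9], 0, 1], [[-1.9, -0.4, -3.9], 0, 1], [[-1.9, -0.4, -3.9], 0, 1]]'

```text
clock: 20.75
tool_pos: [0.5087, 0.2801, 0.1818]
orientation: [-180.0, -0.0, 11.7]
force: [1.0, 0.3, -0.9]
opening: 0.0583
gripper_force: 30.0
```

>>> apply_moves --commands '[[[-0.15, -0.03, -0.15], 0, 1], [[-0.3, -0.06, -0.3], 0, 1], [[-0.4, -0.08, -0.45], 0, 1], [[-0.4, -0.08, -0.45], 0, 1]]'

```text
clock: 21.08
tool_pos: [0.5053, 0.2795, 0.1773]
orientation: [-180.0, -0.1, 11.7]
force: [1.2, 0.6, -0.3]
opening: 0.0583
gripper_force: 30.0
```

>>> apply_moves --commands '[[[-0.15, -0.03, -0.1], 0, 1], [[-0.3, -0.06, -0.2], 0, 1], [[-0.45, -0.1, -0.3], 0, 1], [[-0.45, -0.1, -0.3], 0, 1]]'

```text
clock: 21.42
tool_pos: [0.5046, 0.2795, 0.1773]
orientation: [-179.9, -0.5, 11.7]
force: [13.2, -2.4, 7.0]
opening: 0.0583
gripper_force: 30.0
```

It's home (15 N along the peg). I'll settle it, release, and back off.

>>> apply_moves --commands '[[[0.2, 0, -0.25], 0, 1], [[0.4, 0, -0.5], 0, 1], [[0.4, 0, -0.5], 0, 0.3], [[0.4, 0, -0.5], 0, 0], [[0.4, 0, -0.5], 0, 0], [[0.4, 0, -0.5], 0, 0], [[0.4, 0, -0.5], 0, 0], [[0.4, 0, -0.5], 0, 0], [[0.4, 0, 1], 0, 0], [[0.4, 0, 3], 0, 0], [[0.4, 0, 6], 0, 0], [[0.4, 0, 9], 0, 0], [[0.4, 0, 12], 0, 0], [[0.4, 0, 16], 0, 0], [[-3, -2, 20], 0, 0], [[-7, -4, 22], 0, 0], [[-10, -6, 22], 0, 0], [[-10, -6, 22], 0, 0], [[-10, -6, 22], 0, 0]]'

```text
clock: 23.0
tool_pos: [0.3984, 0.2167, 0.3966]
orientation: [-179.8, -0.2, 11.7]
force: [0.6, 1.4, 0.3]
opening: 0.0878
gripper_force: 0.0
```

```bash
python3 - <<'E'
from h import *
t=ctrl.snapshot('side'); s=ctrl.snapshot('wrist')
for q in('tall_beaker_center','short_beaker_center','short_beaker_floor','tall_beaker_floor'): print(q,[(round(r['score'],2),np.round(r['at'],1)) for r in ctrl.spot_point(t,q)[:3]])
w=np.radians(11.6);e=np.radians(35); u=np.array([np.cos(e)*np.cos(w),np.cos(e)*np.sin(w),np.sin(e)]);n=np.array([-np.sin(e)*np.cos(w),-np.sin(e)*np.sin(w),np.cos(e)])
T=np.array([.522,.2777,.1911])
for d in(0,.01,.02): print(d,[proj(t,T+(d-k)*u-.015*n).round(1) for k in(0,.0385)])
a=cv2.resize(t['img'][100:205,220:360],(400,300),interpolation=cv2.INTER_CUBIC);b=cv2.resize(s['img'],(400,300))
cv2.imwrite('pics/c9.png',np.hstack([a,b])[:,:,::-1])
E
```

```text
tall_beaker_center [(0.92, array([273.3, 168.1])), (0.79, array([308.4, 373.5])), (0.7, array([216.7, 186. ]))]
short_beaker_center [(0.75, array([260.5, 148.4]))]
short_beaker_floor [(0.73, array([268.1, 144.6])), (0.4, array([307.4, 329.8]))]
tall_beaker_floor [(0.86, array([288.6, 366.1])), (0.8, array([204.1, 196.2])), (0.59, array([284.7, 159.2]))]
0 [array([266.2, 145.6]), array([259.2, 150.9])]
0.01 [array([268. , 144.2]), array([261. , 149.6])]
0.02 [array([269.8, 142.8]), array([262.8, 148.2])]
```

View pics/c9.png

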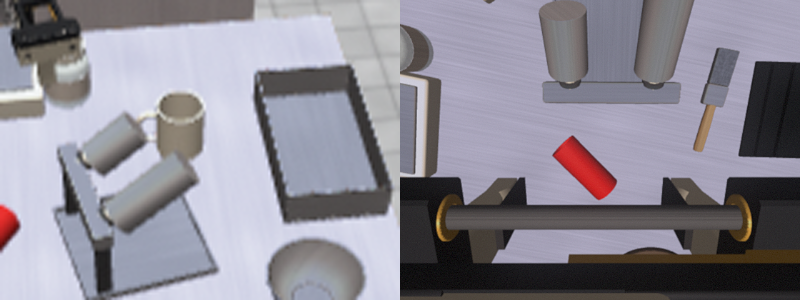

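Both mouths sit the same short distance from the rail, as expected when both are home (22 mm of bare peg each). The bystanders in view look undisturbed, so I'm handing in.

```bash
python3 -c "
from plant import ctrl
print(ctrl.close_job())"
```

```text
the job is handed in; nothing more can be done
None
```

The tall beaker is on the long peg and the short beaker on the short peg, each pushed on until its closed end met the tip; the job was handed in at about 23 s, and the hand-in returned no verdict.

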